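Shut down the reef tank at the switch box

ROBOT

A 6-joint arm with a two-finger parallel gripper is mounted at the origin on the work surface. World frame = base frame: x ahead of the robot, y to its left, z up, the work surface at z = 0. Lengths are in m, angles in rad, forces in N, time in s.
With the tool pointing down it reaches from about 0.35 to 0.875 m from the base axis. Payload 4.2 kg.
Tool frame: the origin (TCP) lies midway between the tips of the shut fingers; the grasp point (between the pads) lies 19 mm behind it; z points along the fingers, y is the direction in which the jaws open and shut (so a half turn about z gives the same grasp; the last joint's range is limited). The gripper opens to 85 mm and grips with 20 to 120 N. Pads are 22 mm wide; open, the fingers measure 114 mm over their backs; the gripper's body (76 mm by 85 mm) begins 54 mm behind the grasp point. The pads swing forward as they close: fully open they stand 13 mm farther back than shut.
Start: joints at [1.398, 0.385, 0.008, 0, -1.194, -0.259], TCP at [0.262, 0.568, 0.231] pointing down, gripper open.
Joint ranges: [-3.14, 3.14], [-1.21, 2.06], [-1.07, 1.41], [-3.16, 2.05], [-2.99, -0.16], [-3.1, 3.1]. Speed limits (rad/s): [2.79, 2.79, 3.14, 3.14, 3.14, 3.14].

INTERFACE

Orientations are given as a rotation vector (axis times angle).
In Python, from workcell import readout, get_image, camera_params, job, models gives the robot as it stands.
- The arm moves only by the tool step_arm, never from a script. Its argument "targets" is a list of rows, each a list of 3 entries, a list of its own where there are three numbers: the turn, a rotation vector about the tool's x, y, z in degrees, then the shift along the tool's x, y, z in m, then the closure in counts, from 0 (fully open) to 255 (shut). In form: [[[ax, ay, az], [x, y, z], gripper], ...]. A call has 1 to 10 rows; each row shifts and turns the commanded pose from where the row before left it, along the tool's axes as they then stand; what a row does not reach is not made up. A row lasts 1/8 s, in which the tool goes at most 62.5 mm and 10.7 degrees, less where a joint would pass 70% of its speed; a pose out of reach is approached as far as the arm can. A call is refused whole if a number of a shift passes 0.0625 or a number of a turn 10.7, either way. A call with a gripper value outside its range is refused whole. The fingers move at their own pace and stop on an object; "grip_force" is the grip in N (left out, the last holds). Time passes only in rows, so rows that do not move let the fingers close. It gives the time, the measured TCP pose, the force and the opening at its end, in the units of the state.
- readout.get_state(): the state, without advancing time (a new reading comes with each control period).
- get_image(name): name is "scene" or "top" or "wrist"; returns the picture (384x512x3 uint8, red, green, blue); there is no depth.
- camera_params(name): a dict with "fx", "fy", "cx", "cy" (pixels), "distortion" ([k1, k2, p1, p2, k3] as OpenCV has them; the pictures are not rectified), "extrinsics" (4x4, takes a point from camera to world coordinates). Camera axes: x right, y down, z forward; pixel columns grow to the right and rows downward; lengths in m; the calibration is good to about 2 mm. A picture is of the moment at which its call begins: read the wrist's pose just before it. camera_params takes no time and is no camera call; for the wrist camera it gives the pose at the moment of the call.
- job.hand_in(): hands the job in, once; it reports no verdict.
Trained networks look in the newest picture that a camera, given by its name, has taken for a name from the list of things; names that differ only in an ending like _2 or _b are one class to them, and where a whole thing is asked for, a point or a joint stands for the part that bears it (a point fixed in the world has none). Each returns a list of dicts, best first, with "score" (0 to 1); they miss things now and then, are a little off and sometimes report something else, mostly with a low value. They report only what shows in the picture. A call takes as long as a camera call.
- models.recognise(camera, thing): "point" ([x, y, z] in m, in the coordinates of the camera as it stood for that picture, good to about 4 mm: the middle of the surface that is visible of it).
The state is a dict: "t": time; "q": joint angles; "joint_vel": joint speeds; "tau": joint torques, N m; "tool_pos": TCP position; "tcp_rot": TCP orientation; "wrist_force": force on the tool from outside, world axes, zero at the start; "torque": the same for the moment, N m; "finger_gap": finger opening in m.
Only numpy, scipy, OpenCV 4.12 (cv2) and the standard library are available. Lean on these libraries where they do the work, as an engineer would, in place of code of your own. Each camera call takes 0.05 s, during which the arm holds its last target.

TASK

Shut the tank down for a water change at the four-paddle switch box: using only the fingertips, lightly press the raised end (nearest the robot) of the red-labelled paddle (heater), then the yellow one (skimmer), then the blue one (return pump), so that each rocks fully over to off. Keep to that order so the heater is never left running dry and the skimmer does not flood; leave the green-labelled paddle (light) on. Pick nothing up and leave the things standing around the box where they are.

Things in the scene. Friction and masses are not known exactly. Their poses are not given: they have to be found in the camera images.
- switchbox: Grey box screwed to the bench with a steel top plate 114 x 208 mm, 54 mm above the bench; origin: centre of its underside; x points away from the robot (within 0.45 rad), y along a row of four white rocker paddles 46 mm apart, in an order that changes, 33 mm wide and 67 mm long (along x), a coloured label on each far half. A metal conduit on its far side bends down to the bench.
- heater_press (a point): Where to press the red-labelled paddle (heater) to turn it off: on top of its near half (the robot's side), mid-width, 25 mm from its crease. Moves with the paddle: about 63.5 mm above the bench when on, 58 mm when off.
- heater (a joint): Paddle of the heater (red label): 0 rad on (near end raised), 0.22 rad off (near half level); it stays at either end. All four alike: a shallow V, crease across the middle 58 mm above the bench. On: far half level, near half rising to 65 mm at its edge. It takes about 4 N; half-way (3 mm down at the press point) it snaps over. Then it sinks springily, 1 mm per 5 N.
- skimmer_press (a point): Where to press the yellow-labelled paddle (skimmer) to turn it off: on top of its near half (the robot's side), mid-width, 25 mm from its crease. Moves with the paddle: about 63.5 mm above the bench when on, 58 mm when off.
- skimmer (a joint): Paddle of the skimmer (yellow label): 0 rad on (near end raised), 0.22 rad off (near half level); it stays at either end.
- returnpump_press (a point): Where to press the blue-labelled paddle (return pump) to turn it off: on top of its near half (the robot's side), mid-width, 25 mm from its crease. Moves with the paddle: about 63.5 mm above the bench when on, 58 mm when off.
- returnpump (a joint): Paddle of the return pump (blue label): 0 rad on (near end raised), 0.22 rad off (near half level); it stays at either end.
- light_press (a point): Where to press the green-labelled paddle (light) to turn it off: on top of its near half (the robot's side), mid-width, 25 mm from its crease. Moves with the paddle: about 63.5 mm above the bench when on, 58 mm when off.
- light (a joint): Paddle of the light (green label): 0 rad on (near end raised), 0.22 rad off (near half level); it stays at either end.
- bottle: Bystander, loose: round white bottle with a blue cap, 60 mm across, 150 mm tall, upright beside the box. Origin: centre of its underside.
- pump: Bystander, loose: small white circulation pump, 58 mm across, 78 mm tall with its outlet stub on top, an intake cover reaching 35 mm out on one side, upright beside the box. Origin: centre of its underside.
- tee: Bystander, loose: white pipe tee lying flat beyond the box, run 94 mm, 49 mm thick. Origin: under the centre of the run, on the bench.
- scraper: Bystander, loose: black magnetic algae scraper with an orange grip, 45 x 70 x 35 mm, on the bench between the box and the robot. Origin: centre of its underside.

How it is judged:
By the outcome, as a careful person would: the job done as asked, in the order asked, and still so for the second after the job is handed in, with the robot touching nothing.
It also fails if it takes over 42 s, if anything falls off the work surface, if the arm or the gripper's body presses on something with over 40 N, if the wrist force passes 120 N, or if a joint passes its speed limit or range.

## Working session

There is one attempt and no reset: what is moved stays moved. The work goes in short steps, Python scripts to look and compute and a tool call to move; the robot and the scene stay as the last step left them, time stands still between calls to the robot, and variables do not carry over. Pictures are saved under pics/ and viewed, and the job is handed in when it is done.

Besides the shell and the picture viewer there is one more tool, called after "Call:" as a command line: name --argument value ..., lists and objects as JSON in quotes. step_arm: Moves the arm, as the interface text tells. Its arguments: {"type":"object","properties":{"targets":{"type":"array"},"grip_force":{"type":"number"}},"required":["targets"]}

```bash
mkdir -p pics; cat > h.py <<'E'
import numpy as np,cv2
from workcell import readout,get_image,camera_params,job,models
def ray(P,uv):
    K=np.array([[P['fx'],0,P['cx']],[0,P['fy'],P['cy']],[0,0,1]]);T=np.array(P['extrinsics'])
    u=cv2.undistortPoints(np.array([[uv]],float),K,np.array(P['distortion'],float))[0,0]
    return T[:3,3],T[:3,:3]@np.array([u[0],u[1],1])
def atz(P,uv,z):
    o,d=ray(P,uv);return o+d*(z-o[2])/d[2]
E
python3 - <<'E'
from h import *
s=readout.get_state();print({k:np.round(v,3) for k,v in s.items()})
for c in ("scene","top","wrist"):
    im=get_image(c);cv2.imwrite(f"pics/{c}0.png",im[:,:,::-1]);P=camera_params(c);T=np.array(P['extrinsics'])
    print(c,np.round(T,3).tolist(),P['fx'])
    if c=="wrist":continue
    for t in ["switchbox","heater_press","skimmer_press","returnpump_press","light_press","bottle","pump","tee","scraper"]:
        r=models.recognise(c,t)
        if r: print(t,round(r[0]['score'],2),np.round(T[:3,:3]@np.array(r[0]['point'])+T[:3,3],3))
print(readout.get_state()['t'])
E
```

```text
{'t': np.float64(0.0), 'q': array([ 1.398,  0.386,  0.007, -0.   , -1.194, -0.259]), 'joint_vel': array([-0.   ,  0.001, -0.001,  0.   ,  0.   ,  0.001]), 'tau': array([ 0.0000e+00, -3.9229e+01,  1.8840e+01,  4.1860e+00, -5.0000e-03,
       -0.0000e+00]), 'tool_pos': array([0.261, 0.567, 0.23 ]), 'tcp_rot': array([ 3.066e+00, -6.730e-01, -1.000e-03]), 'wrist_force': array([-0.001, -0.375, -0.2  ]), 'torque': array([-0.001,  0.022,  0.054]), 'finger_gap': np.float64(0.085)}
scene [[-0.869, 0.354, -0.346, 0.971], [0.495, 0.635, -0.593, 0.672], [0.01, -0.686, -0.727, 0.868], [0.0, 0.0, 0.0, 1.0]] 464.53667453185244
switchbox 0.79 [0.609 0.015 0.05 ]
heater_press 0.85 [ 0.566 -0.086  0.056]
skimmer_press 0.79 [ 0.577 -0.037  0.059]
returnpump_press 0.75 [0.58  0.007 0.06 ]
light_press 0.71 [0.591 0.054 0.06 ]
bottle 0.95 [0.646 0.206 0.093]
pump 0.79 [ 0.6   -0.193  0.041]
tee 0.98 [ 0.789 -0.031  0.042]
scraper 0.8 [0.461 0.017 0.024]
top [[0.021, -0.999, 0.045, 0.559], [-1.0, -0.02, 0.01, 0.024], [-0.009, -0.046, -0.999, 1.163], [0.0, 0.0, 0.0, 1.0]] 411.7118262162385
switchbox 0.93 [ 0.587 -0.021  0.053]
heater_press 0.7 [ 0.568 -0.092  0.055]
skimmer_press 0.58 [ 0.569 -0.05   0.057]
returnpump_press 0.82 [0.576 0.001 0.054]
light_press 0.87 [0.583 0.047 0.057]
bottle 0.67 [0.627 0.177 0.1  ]
pump 0.81 [ 0.592 -0.202  0.048]
tee 0.56 [ 0.776 -0.046  0.043]
scraper 0.81 [0.454 0.004 0.021]
wrist [[-0.42, -0.872, -0.252, 0.326], [-0.908, 0.403, 0.116, 0.539], [0.001, 0.278, -0.961, 0.373], [0.0, 0.0, 0.0, 1.0]] 282.8288555109484
1.05
```

```bash
python3 - <<'E'
import cv2,numpy as np
a=cv2.imread("pics/top0.png");cv2.imwrite("pics/topc.png",cv2.resize(a[100:320,130:400],None,fx=2.7,fy=2.7,interpolation=cv2.INTER_CUBIC))
E
```

```text
(no output)
```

View pics/scene0.png

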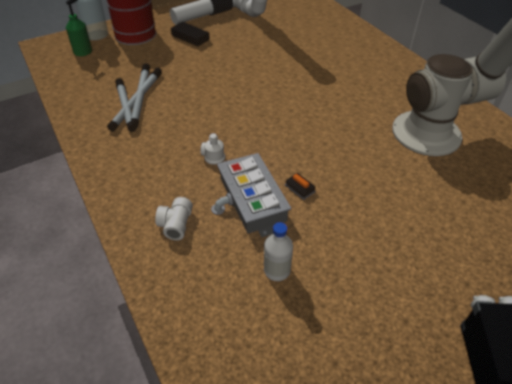

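View pics/top0.png

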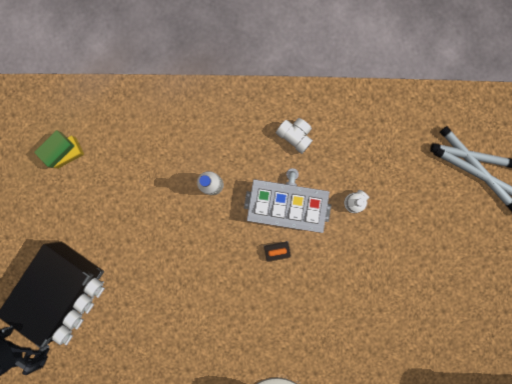

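```bash
ls pics
```

```text
scene0.png
top0.png
topc.png
wrist0.png
```

View pics/topc.png

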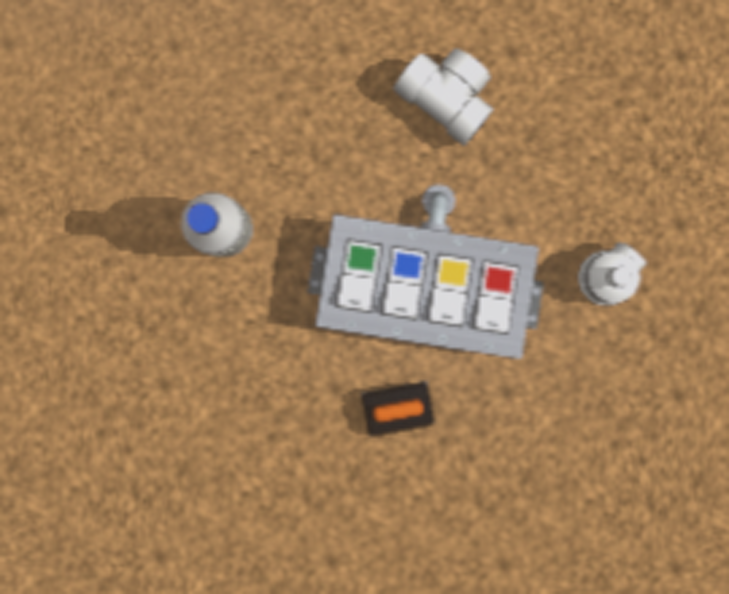

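The scene and top pictures agree. From the robot's left the paddles run green, blue, yellow, red, with top-image labels at about (264,195), (281,198), (298,201) and (315,204). The scraper sits near the robot at (278,251).

```bash
python3 - <<'E'
from h import *
from scipy.spatial.transform import Rotation as R
P=camera_params("top")
c=np.array([[333,216],[537,248],[520,356],[318,326]])/2.7+[130,100]
W=[atz(P,p,.054) for p in c];print(np.round(W,4)); 
ctr=np.mean(W,0);yv=((W[0]-W[1])+(W[3]-W[2]))/2;yaw=np.arctan2(-yv[0],yv[1])
print(ctr,np.linalg.norm(yv),np.degrees(yaw))
im=cv2.imread("pics/top0.png");hsv=cv2.cvtColor(im,cv2.COLOR_BGR2HSV)
ls=[]
for n,lo,hi in [("red",(172,120,80),(180,255,255)),("yel",(20,120,120),(30,255,255)),("blu",(105,120,80),(125,255,255)),("grn",(45,80,50),(80,255,255))]:
    m=cv2.inRange(hsv,lo,hi)
    m[:185]=0;m[215:]=0;m[:,:250]=0;m[:,325:]=0
    ys,xs=np.nonzero(m);p=atz(P,(xs.mean(),ys.mean()),.058);ls.append(p);print(n,len(xs),np.round(p,4))
ls=np.array(ls);d=ls[3]-ls[0];print(np.linalg.norm(d[:2]),np.degrees(np.arctan2(-d[0],d[1])))
print(np.degrees(R.from_rotvec(readout.get_state()['tcp_rot']).as_euler('ZYX')), R.from_rotvec(readout.get_state()['tcp_rot']).as_matrix().round(3))
E
```

```text
[[ 0.6447  0.0725  0.054 ]
 [ 0.6168 -0.132   0.054 ]
 [ 0.5089 -0.1166  0.054 ]
 [ 0.5345  0.085   0.054 ]]
[ 0.57626286 -0.02278385  0.054     ] 0.20481799556699465 -7.506540929634691
red 0 [nan nan nan]
yel 69 [ 0.5918 -0.0473  0.058 ]
blu 65 [ 0.5983 -0.0014  0.058 ]
grn 64 [0.6044 0.0437 0.058 ]
nan nan
[-2.47380440e+01  6.47275973e-04 -1.79998340e+02] [[ 0.908 -0.418  0.   ]
 [-0.418 -0.908  0.   ]
 [-0.    -0.    -1.   ]]<stdin>:13: RuntimeWarning: Mean of empty slice.
  ret = ret.dtype.type(ret / rcount)
```

Call:
step_arm --targets '[[[0,0,-8.55],[0,0,0],255],[[0,0,-8.55],[0,0,0],255],[[0,0,0],[0.03,0.047,0],255],[[0,0,0],[0.03,0.047,0],255],[[0,0,0],[0.03,0.047,0],255],[[0,0,0],[0.03,0.047,0],255],[[0,0,0],[0.03,0.047,0],255],[[0,0,0],[0.03,0.047,0],255],[[0,0,0],[0.03,0.047,0],255],[[0,0,0],[0.03,0.047,0],255]]' --grip_force 60

```text
t: 2.3
tool_pos: [0.45, 0.1615, 0.2318]
tcp_rot: [-3.134, 0.208, -0.001]
wrist_force: [0.1, 0.0, 0.6]
finger_gap: 0.0003
```

Call:
step_arm --targets '[[[0,0,0],[0.03,0.047,0],255],[[0,0,0],[0.03,0.047,0],255],[[0,0,0],[0.03,0.047,0],255],[[0,0,0],[0.03,0.047,0],255],[[0,0,0],[0,0,0],255],[[0,0,0],[0,0,0],255],[[0,0,0],[0,0,0],255]]'

```text
t: 3.18
tool_pos: [0.543, -0.0383, 0.2315]
tcp_rot: [-3.135, 0.207, -0.0]
wrist_force: [0.9, 0.9, 0.7]
finger_gap: -0.0003
```

```bash
python3 - <<'E'
from h import *
from scipy.spatial.transform import Rotation as R
P=camera_params("wrist");im=get_image("wrist");cv2.imwrite("pics/wrist1.png",im[:,:,::-1]);T=np.array(P['extrinsics'])
s=readout.get_state();print(s['t'],s['tool_pos'],R.from_rotvec(s['tcp_rot']).as_matrix().round(3),s['wrist_force'],s['finger_gap'])
for t in ["heater_press","skimmer_press","returnpump_press","light_press"]:
    r=models.recognise("wrist",t)
    if r: print(t,round(r[0]['score'],2),np.round(T[:3,:3]@np.array(r[0]['point'])+T[:3,3],3))
E
```

```text
3.225 [ 0.54307067 -0.03812335  0.23157369] [[ 0.991 -0.131  0.   ]
 [-0.131 -0.991  0.   ]
 [ 0.    -0.    -1.   ]] [ 0.09177076 -0.35829828 -0.90794851] -3.897047918394218e-05
heater_press 0.87 [ 0.571 -0.085  0.056]
skimmer_press 0.9 [ 0.576 -0.043  0.059]
returnpump_press 0.96 [0.587 0.004 0.058]
light_press 0.97 [0.588 0.045 0.059]
```

View pics/wrist1.png

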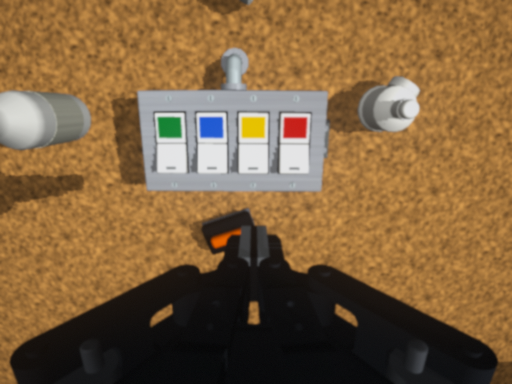

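The wrist view is clear and the box lines up with the tool. Plate corners are at (139,91), (328,91), (322,190) and (147,190), and creases are near row 142.

```bash
python3 - <<'E'
from h import *
P=camera_params("wrist")
W=np.array([atz(P,p,.054) for p in [(139,91),(328,91),(322,190),(147,190)]]);print(W.round(4));c=W.mean(0)
yv=W[0]-W[1]+W[3]-W[2];print(c,np.linalg.norm(yv)/2,np.degrees(np.arctan2(-yv[0],yv[1])))
im=cv2.imread("pics/wrist1.png");cv2.imwrite("pics/wc.png",cv2.resize(im[80:200,130:340],None,fx=3.5,fy=3.5,interpolation=cv2.INTER_CUBIC))
print("tcp",readout.get_state()['tool_pos'])
tcp=readout.get_state()['tool_pos']
X=np.array([.991,-.131]);Y=np.array([.131,.991])
for n,p in zip("grn blu yel red".split(),[(171,127.5),(211.5,127.5),(253,127.5),(295,127.5)]):
    for q,z in ((p,.058),((p[0],142.5),.058),((p[0],172),.065)):
        w=atz(P,q,z);d=w[:2]-tcp[:2];print(n,w.round(4),"tool x %.4f y %.4f"%(d@X,-d@Y))
E
```

```text
[[ 0.6484  0.0734  0.054 ]
 [ 0.6207 -0.1291  0.054 ]
 [ 0.5105 -0.1148  0.054 ]
 [ 0.538   0.0904  0.054 ]]
[ 0.57942196 -0.02005137  0.054     ] 0.20567679369646108 -7.708446750512836
tcp [ 0.54325595 -0.03844386  0.23153705]
grn [0.6053 0.0455 0.058 ] tool x 0.0505 y -0.0913
grn [0.5892 0.0489 0.058 ] tool x 0.0341 y -0.0926
grn [0.5575 0.0537 0.065 ] tool x 0.0021 y -0.0932
blu [0.5992 0.0013 0.058 ] tool x 0.0502 y -0.0467
blu [0.5831 0.0041 0.058 ] tool x 0.0339 y -0.0473
blu [0.5514 0.0086 0.065 ] tool x 0.0019 y -0.0477
yel [ 0.5931 -0.0438  0.058 ] tool x 0.0501 y -0.0012
yel [ 0.5769 -0.0416  0.058 ] tool x 0.0337 y -0.0013
yel [ 0.5452 -0.0374  0.065 ] tool x 0.0018 y -0.0013
red [ 0.587  -0.0894  0.058 ] tool x 0.0501 y 0.0448
red [ 0.5707 -0.0878  0.058 ] tool x 0.0337 y 0.0454
red [ 0.539  -0.0838  0.065 ] tool x 0.0017 y 0.0456
```

View pics/wc.png

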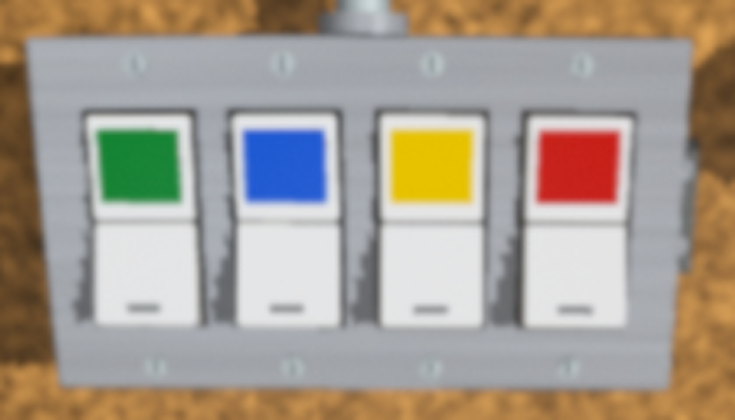

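Call:
step_arm --targets '[[[0,0,0],[0.008,0.046,0],255],[[0,0,0],[0,0,0.05],255],[[0,0,0],[0,0,0.05],255],[[0,0,0],[0,0,0.04],255],[[0,0,0],[0,0,0.015],255],[[0,0,0],[0,0,0],255],[[0,0,0],[0,0,0],255],[[0,0,0],[0,0,0],255]]'

```text
t: 4.42
tool_pos: [0.5463, -0.0857, 0.078]
tcp_rot: [-3.134, 0.209, -0.005]
wrist_force: [-0.6, -0.5, 0.6]
finger_gap: 0.0004
```

```bash
python3 - <<'E'
from h import *
im=get_image("wrist");cv2.imwrite("pics/wrist2.png",im[:,:,::-1])
im=get_image("scene");cv2.imwrite("pics/sc2.png",cv2.resize(im[130:260,180:330,::-1],None,fx=4,fy=4,interpolation=cv2.INTER_CUBIC))
s=readout.get_state();print(s['t'],s['tool_pos'],s['wrist_force'])
E
```

```text
4.525 [ 0.5457967  -0.08580523  0.07750101] [-0.11871105 -0.77293265 -1.03175123]
```

View pics/wrist2.png

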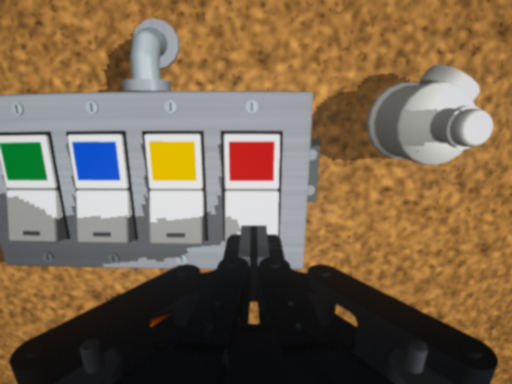

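View pics/sc2.png

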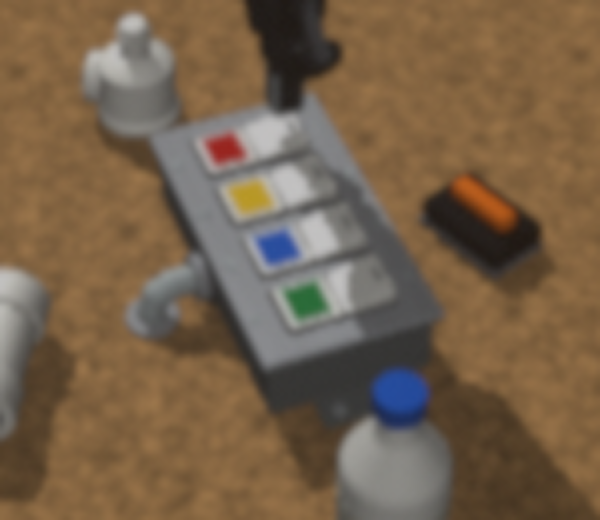

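The shut fingertips, at about (254,230), are centred over the near half of the red paddle.

Call:
step_arm --targets '[[[0,0,0],[0,0,0.007],255],[[0,0,0],[0,0,0.004],255],[[0,0,0],[0,0,0.002],255],[[0,0,0],[0,0,0.002],255],[[0,0,0],[0,0,0],255],[[0,0,0],[0,0,0],255]]'

```text
t: 5.28
tool_pos: [0.5453, -0.0859, 0.0612]
tcp_rot: [-3.135, 0.209, -0.0]
wrist_force: [0.7, -0.9, -0.4]
finger_gap: -0.0002
```

Call:
step_arm --targets '[[[0,0,0],[0,0,0.002],255],[[0,0,0],[0,0,0],255]]'

```text
t: 5.52
tool_pos: [0.5451, -0.0859, 0.0591]
tcp_rot: [3.135, -0.209, -0.001]
wrist_force: [0.8, -0.2, 0.8]
finger_gap: 0.0001
```

Call:
step_arm --targets '[[[0,0,0],[0,0,0.002],255],[[0,0,0],[0,0,0],255]]'

```text
t: 5.78
tool_pos: [0.5453, -0.0859, 0.0574]
tcp_rot: [3.135, -0.209, 0.0]
wrist_force: [0.1, -0.1, 1.0]
finger_gap: 0.0
```

```bash
python3 - <<'E'
from h import *
im=get_image("wrist");cv2.imwrite("pics/wrist3.png",cv2.resize(im[80:290,:330,::-1],None,fx=2.4,fy=2.4,interpolation=cv2.INTER_CUBIC))
s=readout.get_state();print(s['t'],s['tool_pos'],s['wrist_force'])
E
```

```text
5.825 [ 0.54534022 -0.08586821  0.05741615] [ 0.82224665 -0.63491847  0.78979331]
```

View pics/wrist3.png

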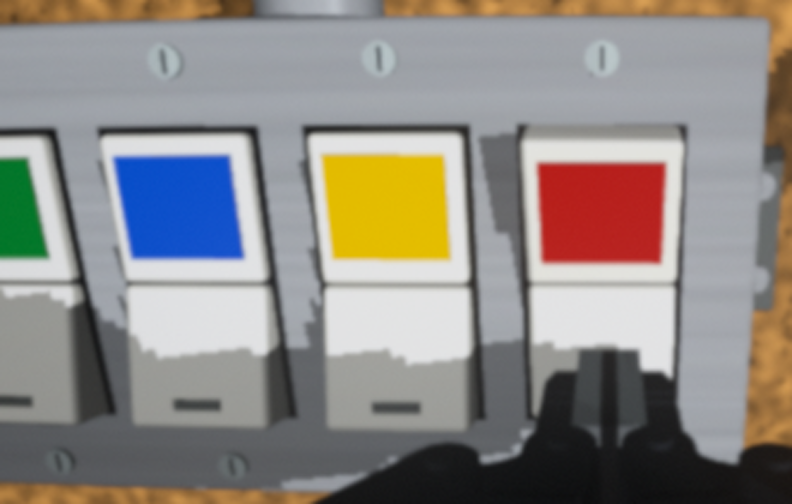

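Red has rocked over: its far end is raised and the near half is level. I'll press a last 1 mm to make sure, lift, and look.

Call:
step_arm --targets '[[[0,0,0],[0,0,0.001],255],[[0,0,0],[0,0,0],255],[[0,0,0],[0,0,0],255]]'

```text
t: 6.2
tool_pos: [0.5454, -0.0859, 0.0567]
tcp_rot: [3.135, -0.209, 0.001]
wrist_force: [-1.2, 1.0, 4.5]
finger_gap: 0.0005
```

Call:
step_arm --targets '[[[0,0,0],[0,0,-0.02],255],[[0,0,0],[0,-0.023,0],255],[[0,0,0],[0,-0.023,0],255],[[0,0,0],[0,0,0],255],[[0,0,0],[0,0,0],255],[[0,0,0],[0,0,0],255]]'

```text
t: 6.95
tool_pos: [0.551, -0.0409, 0.0761]
tcp_rot: [3.134, -0.211, -0.001]
wrist_force: [-0.4, -0.3, 0.0]
finger_gap: -0.0001
```

```bash
python3 - <<'E'
from h import *
im=get_image("wrist");cv2.imwrite("pics/wrist4.png",im[:,:,::-1])
s=readout.get_state();print(s['t'],s['tool_pos'],s['wrist_force'])
E
```

```text
7.0 [ 0.55103611 -0.0409186   0.07611661] [ 0.10236511  0.71847123 -0.22263943]
```

View pics/wrist4.png

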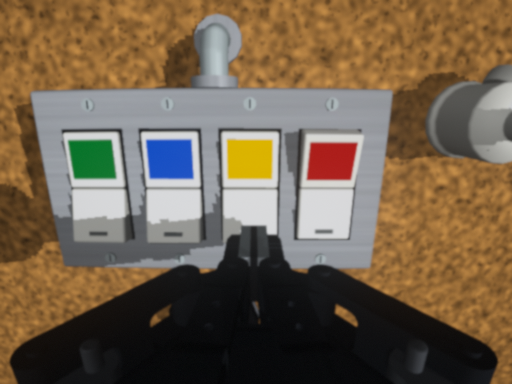

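Red stays off, and the tips are over yellow, paddle centre at about (250,210). Yellow next.

Call:
step_arm --targets '[[[0,0,0],[0,-0.001,0.007],255],[[0,0,0],[0,0,0.005],255],[[0,0,0],[0,0,0.002],255],[[0,0,0],[0,0,0.002],255],[[0,0,0],[0,0,0.002],255],[[0,0,0],[0,0,0.002],255],[[0,0,0],[0,0,0],255],[[0,0,0],[0,0,0],255],[[0,0,0],[0,0,0],255]]'

```text
t: 8.12
tool_pos: [0.5515, -0.0393, 0.0566]
tcp_rot: [-3.135, 0.209, -0.001]
wrist_force: [-0.8, -0.1, 3.8]
finger_gap: -0.0001
```

Call:
step_arm --targets '[[[0,0,0],[0,0,-0.02],255],[[0,0,0],[0,-0.023,0],255],[[0,0,0],[0,-0.023,0],255],[[0,0,0],[0,0,0],255],[[0,0,0],[0,0,0],255],[[0,0,0],[0,0,0],255]]'

```text
t: 8.88
tool_pos: [0.5573, 0.0057, 0.076]
tcp_rot: [3.134, -0.211, -0.001]
wrist_force: [-0.3, 0.0, 0.1]
finger_gap: 0.0004
```

```bash
python3 - <<'E'
from h import *
im=get_image("wrist");cv2.imwrite("pics/wrist5.png",im[:,:,::-1])
s=readout.get_state();print(s['t'],s['tool_pos'],s['wrist_force'])
E
```

```text
8.925 [0.55734053 0.00568244 0.07613691] [ 0.5001353  -0.45282241  0.36920482]
```

View pics/wrist5.png

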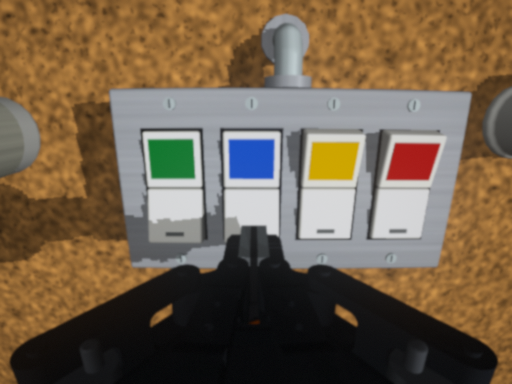

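Yellow is off too, with its far edge raised at about row 130. The tips are centred over blue at (252,210).

Call:
step_arm --targets '[[[0,0,0],[0,0,0.007],255],[[0,0,0],[0,0,0.005],255],[[0,0,0],[0,0,0.002],255],[[0,0,0],[0,0,0.002],255],[[0,0,0],[0,0,0.002],255],[[0,0,0],[0,0,0.002],255],[[0,0,0],[0,0,0],255],[[0,0,0],[0,0,0],255],[[0,0,0],[0,0,0],255]]'

```text
t: 10.05
tool_pos: [0.5576, 0.0063, 0.0566]
tcp_rot: [-3.135, 0.209, -0.001]
wrist_force: [-1.0, -0.1, 4.9]
finger_gap: 0.0002
```

Call:
step_arm --targets '[[[0,0,0],[0,0,-0.02],255],[[0,0,0],[0,0,-0.04],255],[[0,0,0],[0,0,-0.05],255],[[0,0,0],[0,0,-0.05],255],[[0,0,0],[0,0,0],255],[[0,0,0],[0,0,0],255],[[0,0,0],[0,0,0],255],[[0,0,0],[0,0,0],255]]'

```text
t: 11.05
tool_pos: [0.5571, 0.0062, 0.2149]
tcp_rot: [3.134, -0.209, -0.004]
wrist_force: [0.1, 0.5, -0.1]
finger_gap: -0.0
```

```bash
python3 - <<'E'
from h import *
im=get_image("wrist");cv2.imwrite("pics/wrist6.png",cv2.resize(im[40:280,60:440,::-1],None,fx=2,fy=2,interpolation=cv2.INTER_CUBIC))
s=readout.get_state();print(s['t'],s['tool_pos'],s['wrist_force'])
im=get_image("scene");cv2.imwrite("pics/sc6.png",cv2.resize(im[120:290,140:340,::-1],None,fx=3.5,fy=3.5,interpolation=cv2.INTER_CUBIC))
E
```

```text
11.1 [0.55718685 0.00619627 0.21520105] [-0.60592917 -0.37243314  0.10546197]
```

View pics/wrist6.png

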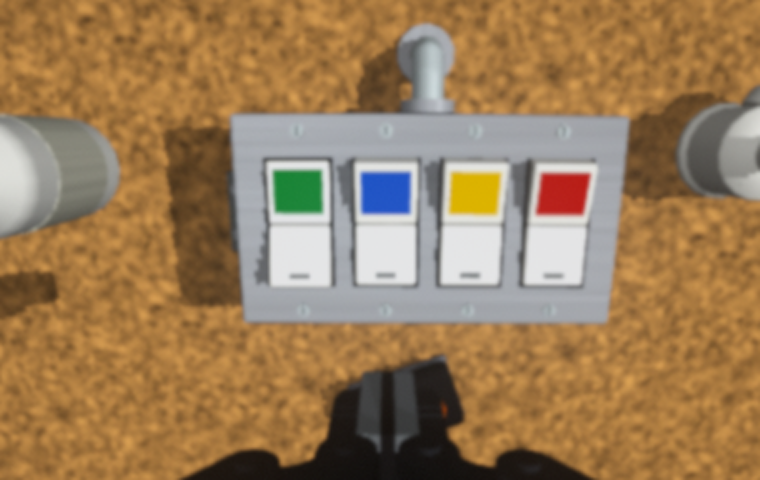

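View pics/sc6.png

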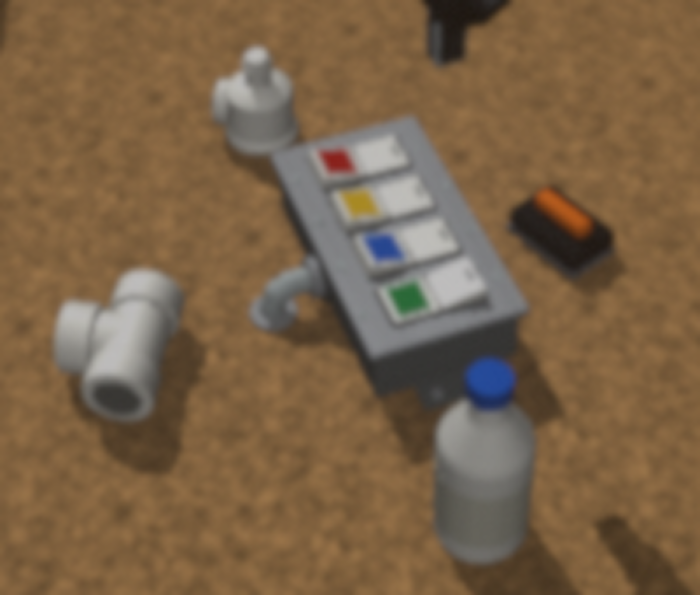

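Red, yellow and blue are rocked over with far ends raised and shadowed. Green is still on with its near end raised, and the bystanders haven't moved.

```bash
python3 -c "
from workcell import job
print(job.hand_in())"
```

```text
the job is handed in; nothing more can be done
None
```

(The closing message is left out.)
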